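# Hang the key rack on its screw

## Task

Two white key-rack plates stand in the wooden rack. Take the one with the keyhole, pass the round opening of the keyhole over the head of the screw on the upright wooden board, then bring the plate straight down until the narrow slot rests fully home on the screw shank and the plate hangs upright on it. Leave the other plate standing in the rack.

Things in the scene. Friction and masses are not known exactly. Their poses are not given: they have to be found in the camera images.
- key_plate: White plate with the keyhole: 110 wide (y), 175 high (z), 10 thick (x), 0.25 kg. Origin: centre of its bottom edge; z up, x from its front (three small steel hooks, 22 long, 38 above the bottom) to its back. Stands upright 28 deep in the left or right pocket of a fixed wooden rack, 36 high: lift it 35 or more straight up. Only its top 45 is for gripping, one finger in front, one behind.
- slot_end (a point): Where the screw shank's centre lies in the keyhole plate when it hangs fully home: mid-thickness, on the centre line, 112 above the bottom edge; axes as the plate's. The keyhole goes right through: a round opening 44 in diameter, centred 42 below this point (70 above the bottom edge), narrowing at 45 degrees into a slot 15 wide that runs straight up from it and ends 4 above this point.
- screw_shank (a point): Middle of the shank of the only screw, level, 150 above the desk, on the front of a fixed upright wooden board; x from screw head into board, z up. Shank 8 in diameter, 26 long from board to head (13 each way); round head 24 in diameter, 7 thick. Board 140 wide, 18 thick; its top is only 15 above the screw axis, so fingers on the plate's top 30 pass over it. Foot 15 high, 45 to the front.
- plain_plate: The other white plate: same outline, hooks, origin and axes, but with only one round hole, 10 in diameter, too small for the screw head. It stands in the rack's other pocket, beside the keyhole plate in the same plane (150 between centres), and stays there. The rack's floor is 8 above the desk.
Not all that is in view belongs to the job. What is shaped like the plain_plate but turquoise is not meant.

How it is judged (in metres and radians):
At the end, for the whole second after the job is handed in: The keyhole plate hangs at rest on the screw, between head and board: the end of its slot within 10 mm of the shank (13 mm along the screw), upright within 11 degrees, facing along the screw within 20 degrees; the other plate still stands in its pocket, within 30 mm of where it was (x of slot_end in the frame of screw_shank between -0.013 and 0.013 m and y of slot_end in the frame of screw_shank between -0.01 and 0.01 m and z of slot_end in the frame of screw_shank between -0.01 and 0.01 m and angle between each of key_plate, plain_plate's own z axis and vertical below 0.2 rad and z of key_plate in the frame of screw_shank below -0.09 m and angle between the x axis of key_plate and the x axis of screw_shank, either way round below 0.35 rad and linear speed of key_plate below 0.03 m/s and distance of plain_plate from where it was at the start of the episode below 0.03 m); the robot touches nothing.
It fails at once if the plate without the keyhole is taken out of its pocket or knocked over (distance of plain_plate from where it was at the start of the episode above 0.04 m or angle between plain_plate's own z axis and vertical above 0.5 rad).
It also fails if it takes over 51 s, if anything falls off the work surface, if the arm or the gripper's body presses on something with over 40 N, if the wrist force passes 120 N, or if a joint passes its speed limit or range.

## Robot

A 7-joint arm with a two-finger parallel gripper is mounted at the origin on a cart in front of the work surface, level with it; the furniture and walls round the work are solid. World frame = base frame: x ahead of the robot, y to its left, z up, the work surface at z = 0. Lengths are in m, angles in degrees, forces in N, time in s.
With the tool pointing down it reaches from about 0.35 to 0.9 m from the base axis. Payload 8.1 kg.
Tool frame: the origin (TCP) lies where the fingers leave the gripper's body, on its centre line; the fingertips stand 73 mm ahead of it and the grasp point (between the pads) lies 54 mm ahead of it; z points along the fingers, y is the line along which they close (so a half turn about z gives the same grasp; the last joint's range is limited). The gripper opens to 85 mm and grips with 20 to 120 N. Pads are 22 mm wide; open, the fingers measure 114 mm over their backs; the gripper's body (76 mm by 85 mm) begins 54 mm behind the grasp point. The pads swing forward as they close: fully open they stand 13 mm farther back than shut.
Start: joints at [65.34, 24.895, 1.432, 90.138, -0.665, 64.973, -4.303], TCP at [0.201, -0.592, 0.304] pointing down, gripper open.
Joint ranges: [-149.89, 149.89], [-25.12, 119.58], [-72.63, 75.52], [4.76, 147.25], [-75.54, 255.54], [6.69, 114.76], [-157.13, 157.13]. Speed limits (degrees/s): [127.2, 127.2, 172.46, 172.46, 180, 180, 180].

## Interface

Orientations are given as [roll, pitch, yaw] about the fixed x, y, z axes, in that order (R = Rz(yaw) Ry(pitch) Rx(roll)).
In Python, from bench import bot gives the robot as it stands.
- The arm moves only by the tool carry_out, never from a script. Its argument "moves" is a list of rows, each an object with "grip": the closure in counts, from 0 (fully open) to 255 (shut); "linear": the shift along the tool's x, y, z in m, a list of three; "yaw": the turn about the tool's z in degrees. A call has exactly 10 rows; each row shifts and turns the commanded pose from where the row before left it, along the tool's axes as they then stand; what a row does not reach is not made up. A row lasts 1/12 s, in which the tool goes at most 41.7 mm and 7.16 degrees, less where a joint would pass 70% of its speed; a pose out of reach is approached as far as the arm can. A call is refused whole if a number of a shift passes 0.0417 or a number of a turn 7.16, either way. A call with a gripper value outside its range is refused whole. The fingers move at their own pace and stop on an object; "force" is the grip in N (left out, the last holds). Time passes only in rows, so rows that do not move let the fingers close, or fill a call up. It gives the time, the measured TCP pose, the force, the opening and the grip force at its end, in the units of the state.
- bot.observe(): the state, without advancing time (a new reading comes with each control period).
- bot.read_camera(name): name is "side" or "top" or "wrist"; returns the picture (480x640x3 uint8, blue, green, red); there is no depth.
- bot.calibration(name): a dict with "vertical_fov" (degrees; the focal length in pixels is half the picture's height over the tangent of half this angle, whatever the lens; pixels are square), "cx", "cy" (the principal point, pixels), "R" (3x3) and "t" (3): a world point X has camera coordinates R X + t; the wrist camera has in their place "hand_eye" (4x4, takes a point from camera to tool coordinates, whose origin is the TCP and whose axes are the flange's). Camera axes: x right, y down, z forward; pixel columns grow to the right and rows downward; lengths in m; the calibration is good to about 2 mm. A picture is of the moment at which its call begins: read the wrist's pose just before it. calibration takes no time and is no camera call.
- bot.close_job(): hands the job in; it is judged then, once.
Trained networks look in the newest picture that a camera, given by its name, has taken for a name from the list of things; names that differ only in an ending like _2 or _b are one class to them, and where a whole thing is asked for, a point or a joint stands for the part that bears it (a point fixed in the world has none). Each returns a list of dicts, best first, with "confidence" (0 to 1); they miss things now and then, are a little off and sometimes report something else, mostly with a low value. They report only what shows in the picture. A call takes as long as a camera call. They do not tell look-alikes from the thing itself.
- bot.boxes_of(camera, name): "at" ([x, y, z] in m, in the coordinates of the camera as it stood for that picture, good to about 4 mm: the middle of the surface that is visible of it).
- bot.mark_of(camera, name): "at" ([x, y, z] in m, in the coordinates of the camera as it stood for that picture, good to about 4 mm: a listed point, or the origin of a listed thing).
The state is a dict: "t": time; "joints": joint angles; "dq": joint speeds; "joint_torque": joint torques, N m; "ee_pos": TCP position; "ee_rot": TCP orientation; "contact_force": force on the tool from outside, world axes, zero at the start; "torque": the same for the moment, N m; "width": finger opening in m; "grip_force": force on a finger pad.
Only numpy, scipy, OpenCV 4.12 (cv2) and the standard library are available. Lean on these libraries where they do the work, as an engineer would, in place of code of your own. Each camera call takes 0.05 s, during which the arm holds its last target. There are 200 camera calls.

## Working session

There is one attempt and no reset: what is moved stays moved. The work goes in short steps, Python scripts to look and compute and a tool call to move; the robot and the scene stay as the last step left them, time stands still between calls to the robot, and variables do not carry over. Pictures are saved under pics/ and viewed, at most 10 in all, crops included, and the job is handed in when it is done.

Besides the shell and the picture viewer there is one more tool, called as name([rows], argument=value, ...), one row to a line, values as JSON. carry_out: Moves the arm, as the interface text tells. Its arguments: {"type":"object","properties":{"moves":{"type":"array"},"force":{"type":"number"}},"required":["moves"]}

```bash
mkdir -p pics; cat > h.py <<'E'
import numpy as np, cv2
from bench import bot
def w(cam,p):
    c=bot.calibration(cam); return np.array(c["R"]).T@(np.array(p)-np.array(c["t"]))
E
python3 - <<'E'
from h import *
np.set_printoptions(precision=4,suppress=True)
print(bot.observe())
for c in("side","top"):
    cv2.imwrite(f"pics/{c}0.png",bot.read_camera(c))
    k=bot.calibration(c);print(c,k["vertical_fov"],k["cx"],k["cy"],np.array(k["R"]).tolist(),k["t"])
    for n in("key_plate","plain_plate","slot_end","screw_shank"):
        for d in bot.mark_of(c,n)[:3]: print(c,n,round(d["confidence"],2),w(c,d["at"]))
E
```

```text
{'t': 0.0, 'joints': array([65.3408, 24.9363,  1.4292, 90.1874, -0.6654, 64.973 , -4.3041]), 'dq': array([-0.0524, -0.086 , -0.0036,  0.0616, -0.1621,  0.0207,  0.052 ]), 'joint_torque': array([  0.0012, -67.0481,   1.0252, -31.6211,   0.0153,   0.0126,
         0.0001]), 'ee_pos': array([ 0.2011, -0.5914,  0.3031]), 'ee_rot': array([-179.9118,    0.0067,   18.7767]), 'contact_force': array([-0.2058, -0.1082,  0.6856]), 'torque': array([-0.0379,  0.0013,  0.0073]), 'grip_force': 0.0, 'width': 0.08551593669046154}
side 49.64089337455161 323.05106044162017 243.30000067496127 [[-0.9722948418983222, -0.2337489654623348, -0.0020399909815853007], [-0.13836325399014612, 0.5825215650289465, -0.8009520811019132], [0.18841005908171424, -0.7784793172727941, -0.5987249804503816]] [0.4083 0.1539 1.226 ]
side key_plate 0.76 [ 0.5634 -0.2884  0.0048]
side plain_plate 0.66 [ 0.5951 -0.1403  0.005 ]
side plain_plate 0.56 [ 0.2701  0.2307 -0.0011]
side slot_end 0.95 [ 0.5679 -0.2911  0.1188]
top 42.661998537506804 328.7849554093914 241.48951266632005 [[-0.007053639519581158, -0.9999475422544364, 0.007426904391457107], [-0.996120094373637, 0.006374723902023323, -0.08777311934885984], [0.08772117050395542, -0.008017208646718264, -0.9961128051636176]] [-0.0233  0.4241  1.6393]
top key_plate 0.76 [ 0.5694 -0.2955  0.0058]
top plain_plate 0.78 [ 0.593  -0.1481  0.0077]
top plain_plate 0.62 [0.2722 0.225  0.0016]
top slot_end 0.63 [ 0.5623 -0.2919  0.1183]
top screw_shank 0.88 [0.4994 0.2289 0.1479]
```

View pics/side0.png

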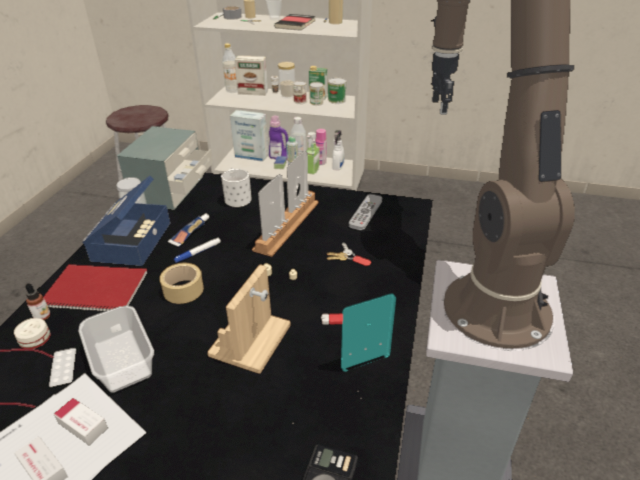

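View pics/top0.png

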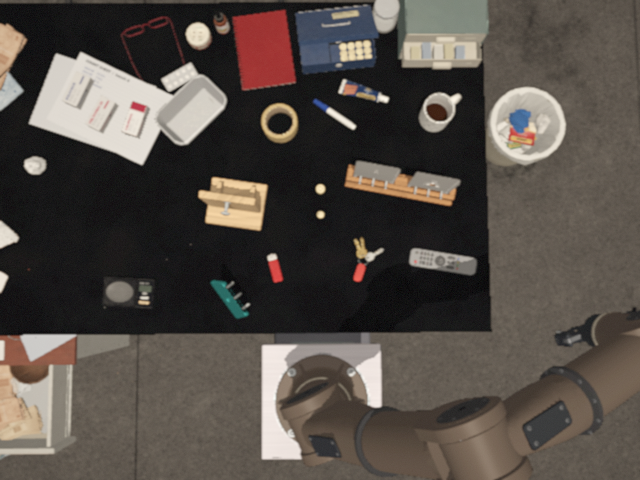

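The side view shows both plates in the rack at about (270,215) and (298,180). The far one seems to have the large hole. The board with the screw is at (250,310), and the turquoise decoy at (370,330). In the top view the rack is at (400,185) and the board at (233,203). I'll zoom in to confirm the keyhole and get the yaws.

```bash
python3 - <<'E'
import cv2,numpy as np
s=cv2.imread("pics/side0.png");t=cv2.imread("pics/top0.png")
a=cv2.resize(s[145:255,240:340],(364,400),interpolation=3)
b=cv2.resize(t[165:240,190:275],(430,380),interpolation=3)
im=np.zeros((400,800,3),np.uint8);im[:,:364]=a;im[:380,370:]=b
cv2.imwrite("pics/z.png",im)
E
```

```text
(no output)
```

View pics/z.png

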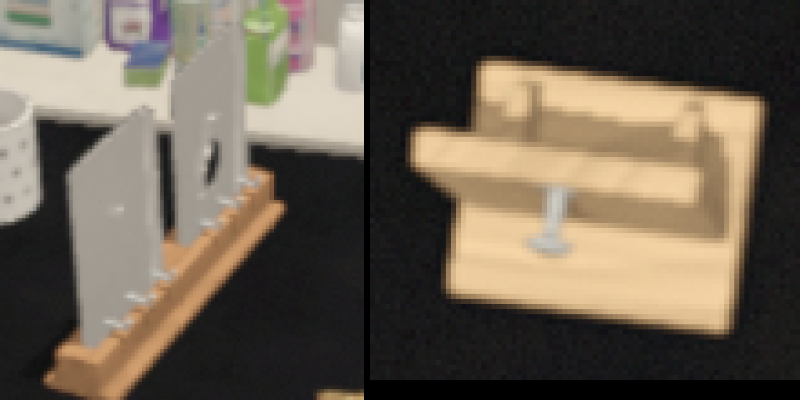

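The far plate (y≈-0.29) has the keyhole. In the top crop, the board's foot and top edges are clear enough to give its yaw, and the screw points towards the robot.

```bash
cat >> h.py <<'E'
def ray(cam,u,v,z):
    k=bot.calibration(cam);f=240/np.tan(np.radians(k["vertical_fov"]/2));R=np.array(k["R"]);o=-R.T@np.array(k["t"])
    d=R.T@np.array([(u-k["cx"])/f,(v-k["cy"])/f,1]);return o+d*(z-o[2])/d[2]
E
python3 - <<'E'
from h import *
np.set_printoptions(precision=4,suppress=True)
def e(n,a,b,z):
    p,q=ray("top",*a,z),ray("top",*b,z);d=p-q;print(n,p,q,np.linalg.norm(d),"yaw x",np.degrees(np.arctan2(-d[0],d[1])))
g=lambda x,y:(190+(x-370)/5.06-.4,165+y/5.06-.4)
e("foot",g(445,297),g(735,333),.015)
e("footback",g(478,62),g(763,97),.015)
e("top front",g(410,165),g(697,203),.165)
e("rack",(345,187),(453,205),.01)
print("head",ray("top",*g(549,244),.15), "root",ray("top",*g(555,190),.15))
for i in range(3):
  for c in("side","top"):
    bot.read_camera(c)
    for n in("key_plate","plain_plate","slot_end","screw_shank"):
        for d in bot.mark_of(c,n)[:1]: print(c,n,round(d["confidence"],2),w(c,d["at"]))
E
```

```text
foot [0.4758 0.3101 0.015 ] [0.4555 0.1551 0.015 ] 0.15638950649313396 yaw x -7.471441079552451
footback [0.6031 0.2938 0.015 ] [0.5831 0.1403 0.015 ] 0.1547103496314483 yaw x -7.410830707220493
top front [0.5229 0.2986 0.165 ] [0.5033 0.1586 0.165 ] 0.1414336273019036 yaw x -7.9487782225192785
rack [ 0.5739 -0.0716  0.01  ] [ 0.5225 -0.3661  0.01  ] 0.2989428193441693 yaw x -9.903700234247617
head [0.4857 0.233  0.15  ] root [0.5125 0.2302 0.15  ]
side key_plate 0.91 [ 0.562  -0.2872  0.0016]
side plain_plate 0.65 [ 0.2722  0.2281 -0.0019]
side slot_end 0.94 [ 0.5681 -0.2929  0.1189]
side screw_shank 0.88 [0.5022 0.2352 0.1505]
top plain_plate 0.94 [ 0.5951 -0.1466  0.007 ]
top slot_end 0.59 [ 0.5662 -0.2929  0.123 ]
top screw_shank 0.81 [0.4968 0.2286 0.1486]
side key_plate 0.71 [ 0.5643 -0.2892  0.0035]
side plain_plate 0.97 [ 0.2699  0.232  -0.0017]
side slot_end 0.93 [ 0.5683 -0.2909  0.1168]
side screw_shank 0.81 [0.501  0.2334 0.1465]
top key_plate 0.59 [ 0.5652 -0.2956  0.0032]
top plain_plate 0.89 [ 0.5944 -0.1501  0.008 ]
top slot_end 0.95 [ 0.5615 -0.2916  0.123 ]
top screw_shank 0.73 [0.4976 0.2273 0.1495]
side key_plate 0.66 [ 0.5645 -0.2909  0.0062]
side plain_plate 0.94 [0.2703 0.2311 0.0011]
side slot_end 0.59 [ 0.5649 -0.2897  0.1141]
side screw_shank 0.97 [0.4999 0.2351 0.1481]
top key_plate 0.58 [ 0.5689 -0.2964  0.0061]
top plain_plate 0.88 [ 0.5949 -0.1477  0.0079]
top slot_end 0.92 [ 0.5639 -0.2929  0.1221]
top screw_shank 0.8 [0.5004 0.2267 0.1478]
```

carry_out([
  {"grip": 0,"linear": [0.022,-0.0083,-0.003],"yaw": 0},
  {"grip": 0,"linear": [0.022,-0.0083,-0.003],"yaw": 0},
  {"grip": 0,"linear": [0.022,-0.0083,-0.003],"yaw": 0},
  {"grip": 0,"linear": [0.022,-0.0083,-0.003],"yaw": 0},
  {"grip": 0,"linear": [0.022,-0.0083,-0.003],"yaw": 0},
  {"grip": 0,"linear": [0.022,-0.0083,-0.003],"yaw": 0},
  {"grip": 0,"linear": [0.022,-0.0083,-0.003],"yaw": 0},
  {"grip": 0,"linear": [0.022,-0.0083,-0.003],"yaw": 0},
  {"grip": 0,"linear": [0.022,-0.0083,-0.003],"yaw": 0},
  {"grip": 0,"linear": [0.022,-0.0083,-0.003],"yaw": 0},
])

```text
t: 2.83
ee_pos: [0.3836, -0.4415, 0.3342]
ee_rot: [180.0, -0.0, 18.8]
contact_force: [-0.1, -0.5, 1.1]
width: 0.085
grip_force: 0.0
```

carry_out([
  {"grip": 0,"linear": [0.022,-0.0083,0],"yaw": 0},
  {"grip": 0,"linear": [0.022,-0.0083,0],"yaw": 0},
  {"grip": 0,"linear": [0.022,-0.0083,0],"yaw": 0},
  {"grip": 0,"linear": [0.022,-0.0083,0],"yaw": 0},
  {"grip": 0,"linear": [0.022,-0.0083,0],"yaw": 0},
  {"grip": 0,"linear": [0.022,-0.0083,0],"yaw": 0},
  {"grip": 0,"linear": [0.022,-0.0083,0],"yaw": 0},
  {"grip": 0,"linear": [0.022,-0.0083,0],"yaw": 0},
  {"grip": 0,"linear": [0.022,-0.0083,0],"yaw": 0},
  {"grip": 0,"linear": [0.022,-0.0083,0],"yaw": 0},
])

```text
t: 3.67
ee_pos: [0.5652, -0.2921, 0.334]
ee_rot: [180.0, -0.0, 18.8]
contact_force: [0.3, -0.4, -0.4]
width: 0.0854
grip_force: 0.0
```

carry_out([
  {"grip": 0,"linear": [0,0,0],"yaw": -6.7},
  {"grip": 0,"linear": [0,0,0],"yaw": -6.7},
  {"grip": 0,"linear": [0,0,0],"yaw": -6.7},
  {"grip": 0,"linear": [0,0,0],"yaw": -6.7},
  {"grip": 0,"linear": [0,0,0],"yaw": -6.7},
  {"grip": 0,"linear": [0,0,0],"yaw": -6.7},
  {"grip": 0,"linear": [0,0,0],"yaw": -6.7},
  {"grip": 0,"linear": [0,0,0],"yaw": -6.7},
  {"grip": 0,"linear": [0,0,0],"yaw": -6.7},
  {"grip": 0,"linear": [0,0,0],"yaw": 0},
])

```text
t: 4.5
ee_pos: [0.5642, -0.2932, 0.3339]
ee_rot: [-180.0, -0.0, 79.4]
contact_force: [0.1, -0.6, 0.4]
width: 0.0855
grip_force: 0.0
```

```bash
cat >> h.py <<'E'
from scipy.spatial.transform import Rotation as Ro
def wr(p,s):
    H=np.array(bot.calibration("wrist")["hand_eye"]);q=H@np.append(p,1)
    return np.array(s["ee_pos"])+Ro.from_euler("xyz",s["ee_rot"],degrees=True).apply(q[:3])
E
python3 - <<'E'
from h import *
np.set_printoptions(precision=4,suppress=True)
s=bot.observe();print(s["t"],s["ee_pos"],s["ee_rot"],s["joints"])
k=bot.calibration("wrist");print(k)
cv2.imwrite("pics/w1.png",bot.read_camera("wrist"))
for n in("key_plate","plain_plate","slot_end"):
    for d in bot.mark_of("wrist",n)[:2]: print(n,round(d["confidence"],2),wr(d["at"],s))
E
```

```text
4.5 [ 0.5642 -0.2932  0.3339] [-179.9975   -0.001    79.3735] [ 35.5839  26.3023 -19.5178  84.6982   9.0322  70.5502   4.2986]
{'vertical_fov': 68.44049266025812, 'cx': 318.2367524066157, 'cy': 240.12507920551948, 'hand_eye': array([[-0.0009, -0.9652, -0.2614,  0.0665],
       [ 1.    , -0.001 ,  0.0003,  0.0006],
       [-0.0006, -0.2614,  0.9652, -0.0698],
       [ 0.    ,  0.    ,  0.    ,  1.    ]])}
key_plate 0.78 [ 0.5675 -0.2905  0.0065]
plain_plate 0.72 [ 0.5941 -0.1449  0.0051]
slot_end 0.82 [ 0.5676 -0.2902  0.1173]
```

View pics/w1.png

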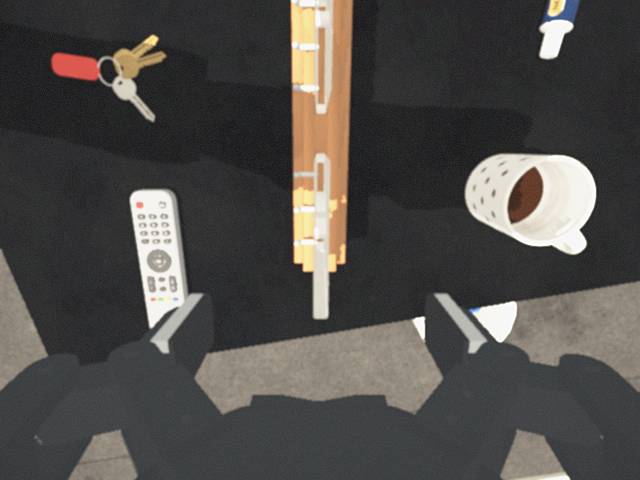

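The wrist view shows the key plate edge-on, a vertical strip at column 321 from row 155 to 318. That matches the yaw and lies almost midway between the fingers.

```bash
python3 - <<'E'
from h import *
np.set_printoptions(precision=4,suppress=True)
s=bot.observe();k=bot.calibration("wrist");f=240/np.tan(np.radians(k["vertical_fov"]/2))
P=[]
for u,v in((321.5,154),(320.5,318)):
    o=wr([0,0,0],s);d=wr([(u-k["cx"])/f,(v-k["cy"])/f,1],s)-o;P.append(o+d*(.183-o[2])/d[2])
P=np.array(P);R=Ro.from_euler("xyz",s["ee_rot"],degrees=True)
print(P,np.linalg.norm(P[0]-P[1]),P.mean(0),[R.inv().apply(p-s["ee_pos"]) for p in P])
E
```

```text
[[ 0.5787 -0.2337  0.183 ]
 [ 0.557  -0.3413  0.183 ]] 0.10980757873174078 [ 0.5679 -0.2875  0.183 ] [array([0.061 , 0.0027, 0.1509]), array([-0.0488,  0.0021,  0.1509])]
```

carry_out([
  {"grip": 0,"linear": [0.006,0.0024,0],"yaw": 0},
  {"grip": 0,"linear": [0,0,0.015],"yaw": 0},
  {"grip": 0,"linear": [0,0,0.015],"yaw": 0},
  {"grip": 0,"linear": [0,0,0.015],"yaw": 0},
  {"grip": 0,"linear": [0,0,0.015],"yaw": 0},
  {"grip": 0,"linear": [0,0,0.015],"yaw": 0},
  {"grip": 0,"linear": [0,0,0.015],"yaw": 0},
  {"grip": 0,"linear": [0,0,0.012],"yaw": 0},
  {"grip": 0,"linear": [0,0,0.009],"yaw": 0},
  {"grip": 0,"linear": [0,0,0],"yaw": 0},
])

```text
t: 5.53
ee_pos: [0.5672, -0.287, 0.2209]
ee_rot: [-179.8, -0.0, 79.1]
contact_force: [-1.4, -0.1, -0.1]
width: 0.0852
grip_force: 0.0
```

carry_out([
  {"grip": 180,"linear": [0,0,0],"yaw": 0},
  {"grip": 255,"linear": [0,0,0],"yaw": 0},
  {"grip": 255,"linear": [0,0,0],"yaw": 0},
  {"grip": 255,"linear": [0,0,0],"yaw": 0},
  {"grip": 255,"linear": [0,0,0],"yaw": 0},
  {"grip": 255,"linear": [0,0,0],"yaw": 0},
  {"grip": 255,"linear": [0,0,0],"yaw": 0},
  {"grip": 255,"linear": [0,0,0],"yaw": 0},
  {"grip": 255,"linear": [0,0,0],"yaw": 0},
  {"grip": 255,"linear": [0,0,0],"yaw": 0},
], force=50)

```text
t: 6.37
ee_pos: [0.5681, -0.2876, 0.2234]
ee_rot: [180.0, 0.0, 79.1]
contact_force: [-0.4, 0.3, 4.6]
width: 0.0093
grip_force: 49.9
```

carry_out([
  {"grip": 255,"linear": [0,0,-0.004],"yaw": 0},
  {"grip": 255,"linear": [0,0,-0.008],"yaw": 0},
  {"grip": 255,"linear": [0,0,-0.012],"yaw": 0},
  {"grip": 255,"linear": [0,0,-0.016],"yaw": 0},
  {"grip": 255,"linear": [0,0,-0.02],"yaw": 0},
  {"grip": 255,"linear": [0,0,-0.02],"yaw": 0},
  {"grip": 255,"linear": [0,0,-0.02],"yaw": 0},
  {"grip": 255,"linear": [0,0,-0.015],"yaw": 0},
  {"grip": 255,"linear": [0,0,-0.01],"yaw": 0},
  {"grip": 255,"linear": [0,0,0],"yaw": 0},
])

```text
t: 7.2
ee_pos: [0.5686, -0.2876, 0.351]
ee_rot: [179.8, 0.1, 79.1]
contact_force: [1.5, 0.3, -2.6]
width: 0.0094
grip_force: 48.8
```

carry_out([
  {"grip": 255,"linear": [-0.001,-0.006,0],"yaw": 0},
  {"grip": 255,"linear": [-0.002,-0.012,0],"yaw": 0},
  {"grip": 255,"linear": [-0.003,-0.016,0],"yaw": 0},
  {"grip": 255,"linear": [-0.003,-0.018,0],"yaw": 0},
  {"grip": 255,"linear": [-0.003,-0.018,0],"yaw": 0},
  {"grip": 255,"linear": [-0.003,-0.018,0],"yaw": 0},
  {"grip": 255,"linear": [0.004,-0.016,0],"yaw": 0},
  {"grip": 255,"linear": [0.01,-0.012,0],"yaw": 0},
  {"grip": 255,"linear": [0.016,-0.008,0],"yaw": 0},
  {"grip": 255,"linear": [0.022,-0.005,0],"yaw": 0},
])

```text
t: 8.03
ee_pos: [0.4457, -0.2275, 0.3465]
ee_rot: [-179.8, 0.0, 78.9]
contact_force: [0.1, -0.1, -1.3]
width: 0.0096
grip_force: 48.8
```

carry_out([
  {"grip": 255,"linear": [0.025,-0.005,0],"yaw": 0},
  {"grip": 255,"linear": [0.025,-0.005,0],"yaw": 0},
  {"grip": 255,"linear": [0.025,-0.005,0],"yaw": 0},
  {"grip": 255,"linear": [0.025,-0.005,0],"yaw": 0},
  {"grip": 255,"linear": [0.025,-0.005,0],"yaw": 0},
  {"grip": 255,"linear": [0.025,-0.005,0],"yaw": 0},
  {"grip": 255,"linear": [0.025,-0.005,0],"yaw": 0},
  {"grip": 255,"linear": [0.025,-0.005,0],"yaw": 0},
  {"grip": 255,"linear": [0.025,-0.005,0],"yaw": 0},
  {"grip": 255,"linear": [0.025,-0.005,0],"yaw": 0},
])

```text
t: 8.87
ee_pos: [0.4452, 0.029, 0.3467]
ee_rot: [-179.9, 0.1, 79.1]
contact_force: [0.9, -0.2, -1.4]
width: 0.0095
grip_force: 48.8
```

carry_out([
  {"grip": 255,"linear": [0.025,-0.005,0],"yaw": 0},
  {"grip": 255,"linear": [0.025,-0.005,0],"yaw": 0},
  {"grip": 255,"linear": [0.025,-0.005,0],"yaw": 0},
  {"grip": 255,"linear": [0.025,-0.005,0],"yaw": 0},
  {"grip": 255,"linear": [0.025,-0.005,0],"yaw": 0},
  {"grip": 255,"linear": [0.022,-0.004,0],"yaw": 0},
  {"grip": 255,"linear": [0.018,-0.004,0],"yaw": -1.7},
  {"grip": 255,"linear": [0.012,-0.002,0],"yaw": -1.6},
  {"grip": 255,"linear": [0.006,-0.001,0],"yaw": 0},
  {"grip": 255,"linear": [0,0,0],"yaw": 0},
])

```text
t: 9.7
ee_pos: [0.4446, 0.2153, 0.3473]
ee_rot: [-179.9, 0.0, 82.4]
contact_force: [0.7, -0.3, -2.2]
width: 0.009
grip_force: 48.8
```

```bash
python3 - <<'E'
from h import *
np.set_printoptions(precision=4,suppress=True)
for c in("side","top"):
    cv2.imwrite(f"pics/{c}2.png",bot.read_camera(c))
    for n in("key_plate","slot_end","screw_shank"):
        for d in bot.mark_of(c,n)[:2]: print(c,n,round(d["confidence"],2),w(c,d["at"]))
s=bot.observe();print(s["t"],s["ee_pos"],s["ee_rot"])
bot.read_camera("wrist")
for n in("screw_shank","slot_end"):
    for d in bot.mark_of("wrist",n)[:2]: print("wrist",n,round(d["confidence"],2),wr(d["at"],s))
a=cv2.imread("pics/side2.png")[180:380,180:420];b=cv2.imread("pics/top2.png")[150:300,160:320]
im=np.zeros((600,800,3),np.uint8);im[:333,:400]=cv2.resize(a,(400,333));im[:375,400:]=cv2.resize(b,(400,375));cv2.imwrite("pics/z2.png",im[:375])
E
```

```text
side key_plate 0.57 [0.4399 0.2154 0.1293]
side slot_end 0.59 [0.4441 0.2111 0.2403]
side slot_end 0.56 [0.5019 0.2364 0.1492]
side screw_shank 0.92 [0.5019 0.2363 0.1447]
top screw_shank 0.94 [0.4979 0.2279 0.151 ]
10.1 [0.4453 0.214  0.3479] [179.9863   0.0196  82.3033]
wrist screw_shank 0.85 [0.4999 0.2333 0.149 ]
wrist slot_end 0.56 [0.4468 0.2075 0.2427]
```

View pics/z2.png

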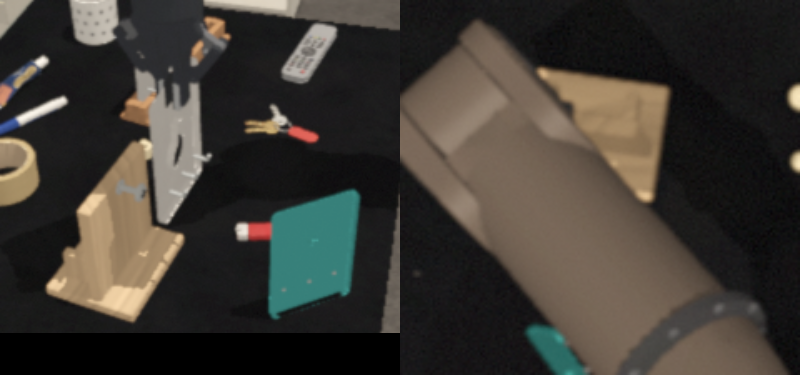

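The plate hangs upright in the gripper, hooks towards the robot, beside the screw at about (130,188) in the crop. I'll use the wrist view to find the lateral offset between plate and screw.

```bash
python3 - <<'E'
from h import *
cv2.imwrite("pics/w3.png",bot.read_camera("wrist"))
E
```

```text
(no output)
```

View pics/w3.png

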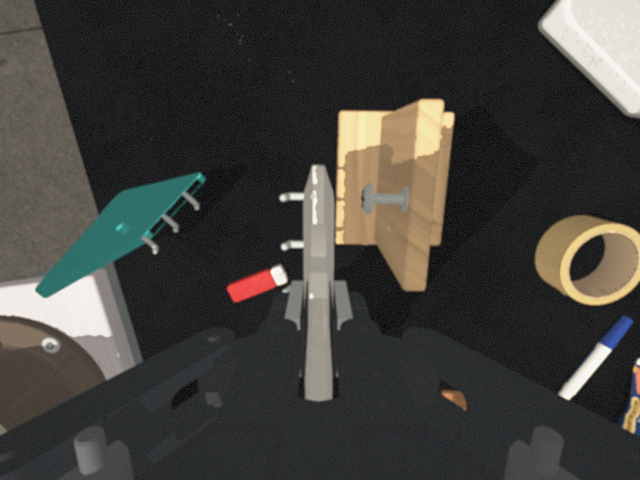

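The wrist view shows the plate's strip at column 318: its near end is at row 400, its far end's bottom at row 165, and hooks at rows 197 and 244. The screw's head is at (370,199) and its root at (407,199), so it is parallel to the tool's y.

```bash
python3 - <<'E'
from h import *
np.set_printoptions(precision=4,suppress=True)
k=bot.calibration("wrist");f=240/np.tan(np.radians(k["vertical_fov"]/2));H=np.array(k["hand_eye"])
def at(u,v,z):
    d=H[:3,:3]@[(u-k["cx"])/f,(v-k["cy"])/f,1];return H[:3,3]+d*(z-H[2,3])/d[2]
for n,u,v,z in(("topend-",318,400,.0404),("top+?",318,210,.0404),("bottom+",318,165,.2154),("hook+",300,197,.177),("hookmid",300,244,.177),("head",367,199,.348-.15),("root",407,199,.348-.15)):print(n,at(u,v,z))
g=bot.read_camera("wrist")[150:420,319].astype(int).mean(1).round();print(g.tolist())
E
```

```text
topend- [-0.0244  0.0005  0.0404]
top+? [0.0465 0.0005 0.0404]
bottom+ [0.0509 0.0005 0.2154]
hook+ [ 0.031  -0.0121  0.177 ]
hookmid [-0.0032 -0.0126  0.177 ]
head [0.0264 0.0379 0.198 ]
root [0.0264 0.0684 0.198 ]
[35.0, 21.0, 36.0, 21.0, 38.0, 34.0, 31.0, 33.0, 28.0, 32.0, 33.0, 36.0, 32.0, 37.0, 78.0, 118.0, 144.0, 152.0, 158.0, 161.0, 162.0, 167.0, 167.0, 164.0, 168.0, 167.0, 168.0, 167.0, 166.0, 169.0, 170.0, 164.0, 168.0, 168.0, 165.0, 166.0, 170.0, 170.0, 169.0, 169.0, 168.0, 168.0, 171.0, 166.0, 169.0, 169.0, 169.0, 167.0, 170.0, 169.0, 165.0, 169.0, 168.0, 167.0, 165.0, 169.0, 167.0, 168.0, 164.0, 166.0, 170.0, 171.0, 170.0, 169.0, 167.0, 169.0, 170.0, 167.0, 169.0, 173.0, 167.0, 167.0, 166.0, 164.0, 158.0, 157.0, 154.0, 157.0, 157.0, 157.0, 159.0, 162.0, 164.0, 160.0, 163.0, 165.0, 165.0, 169.0, 168.0, 166.0, 166.0, 169.0, 169.0, 171.0, 169.0, 170.0, 173.0, 168.0, 169.0, 174.0, 173.0, 172.0, 169.0, 178.0, 178.0, 176.0, 168.0, 159.0, 153.0, 153.0, 151.0, 155.0, 153.0, 158.0, 152.0, 151.0, 149.0, 148.0, 152.0, 151.0, 153.0, 152.0, 156.0, 164.0, 169.0, 171.0, 170.0, 171.0, 16
[... 272 characters left out ...]
48.0, 150.0, 152.0, 151.0, 150.0, 150.0, 153.0, 148.0, 150.0, 148.0, 149.0, 154.0, 146.0, 153.0, 148.0, 146.0, 151.0, 149.0, 151.0, 152.0, 150.0, 150.0, 151.0, 153.0, 152.0, 147.0, 151.0, 151.0, 152.0, 147.0, 152.0, 149.0, 149.0, 152.0, 149.0, 149.0, 154.0, 149.0, 154.0, 154.0, 150.0, 151.0, 154.0, 153.0, 151.0, 153.0, 148.0, 150.0, 148.0, 151.0, 146.0, 151.0, 145.0, 145.0, 148.0, 151.0, 153.0, 151.0, 151.0, 149.0, 148.0, 149.0, 150.0, 151.0, 148.0, 147.0, 150.0, 149.0, 152.0, 146.0, 152.0, 149.0, 149.0, 149.0, 144.0, 149.0, 149.0, 147.0, 147.0, 150.0, 150.0, 153.0, 147.0, 131.0, 96.0, 57.0, 40.0, 36.0, 42.0, 39.0, 40.0, 40.0, 40.0, 46.0, 45.0, 50.0, 51.0, 49.0, 43.0, 42.0, 44.0, 45.0, 45.0]
```

carry_out([
  {"grip": 255,"linear": [0.005,0,0.005],"yaw": 0},
  {"grip": 255,"linear": [0.008,0,0.01],"yaw": 0},
  {"grip": 255,"linear": [0.008,0,0.01],"yaw": 0},
  {"grip": 255,"linear": [0.006,0,0.01],"yaw": 0},
  {"grip": 255,"linear": [0.003,0,0.01],"yaw": 0},
  {"grip": 255,"linear": [0,0,0.0075],"yaw": 0},
  {"grip": 255,"linear": [0,0,0],"yaw": 0},
  {"grip": 255,"linear": [0,0,0],"yaw": 0},
  {"grip": 255,"linear": [0,0,0],"yaw": 0},
  {"grip": 255,"linear": [0,0,0],"yaw": 0},
])

```text
t: 11.18
ee_pos: [0.4493, 0.2444, 0.2959]
ee_rot: [180.0, -0.0, 82.4]
contact_force: [-0.2, -0.4, -2.0]
width: 0.0092
grip_force: 48.8
```

```bash
python3 - <<'E'
from h import *
np.set_printoptions(precision=4,suppress=True)
for i in range(2):
  bot.read_camera("side")
  for n in("key_plate","slot_end","screw_shank"):
    for d in bot.mark_of("side",n)[:2]: print(n,round(d["confidence"],2),w("side",d["at"]))
a=bot.read_camera("side")[210:370,200:320]
s=bot.observe();print(s["t"],s["ee_pos"],s["ee_rot"])
b=bot.read_camera("wrist")[120:420,220:520]
for d in bot.mark_of("wrist","screw_shank")[:2]: print("wrist",round(d["confidence"],2),wr(d["at"],s))
im=np.hstack([cv2.resize(a,(375,500),interpolation=3),cv2.resize(b,(400,500)[:1]+(400,))[:400].copy() if 0 else cv2.resize(b,(420,500))]);cv2.imwrite("pics/z4.png",im)
E
```

```text
key_plate 0.65 [0.4462 0.2431 0.0784]
slot_end 0.77 [0.447  0.2414 0.1916]
screw_shank 0.6 [0.4968 0.2333 0.1483]
key_plate 0.95 [0.4464 0.244  0.0784]
slot_end 0.65 [0.4516 0.2436 0.1893]
screw_shank 0.73 [0.5027 0.2368 0.1461]
11.6333 [0.4491 0.2444 0.2955] [179.9878   0.0003  82.3704]
wrist 0.88 [0.5026 0.2351 0.1511]
```

View pics/z4.png

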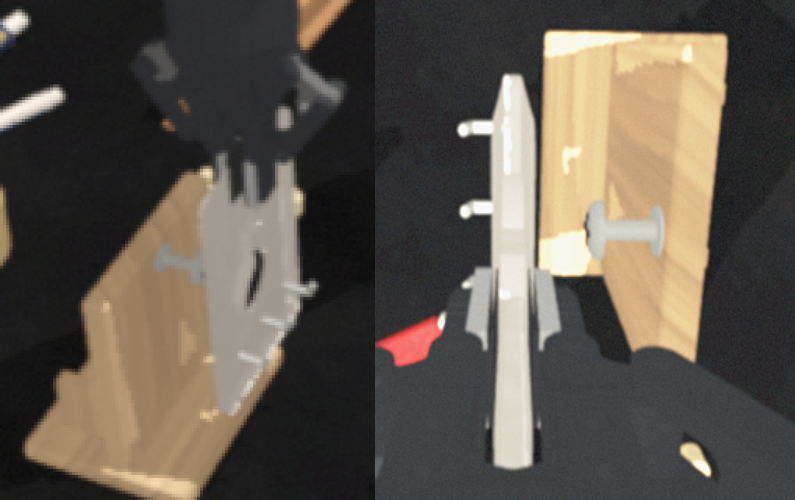

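The wrist crop shows the screw axis at picture row ~258, with its head at column ~377 and its root at ~422. The middle hook is at row ~245. In the side crop the opening is at the screw's height.

```bash
cat >> h.py <<'E'
def at(u,v,z):
    k=bot.calibration("wrist");f=240/np.tan(np.radians(k["vertical_fov"]/2));H=np.array(k["hand_eye"])
    d=H[:3,:3]@[(u-k["cx"])/f,(v-k["cy"])/f,1];return H[:3,3]+d*(z-H[2,3])/d[2]
E
python3 - <<'E'
from h import *
for n,u,v,z in(("bottom+",318,164.5,.2154),("hookmid",300,245,.177),("head",375,257,.1455),("root",420,258,.1455)):print(n,at(u,v,z).round(4))
s=bot.observe();R=Ro.from_euler("xyz",s["ee_rot"],degrees=True)
print(R.inv().apply(np.array([.5005,.2335,.15])-s["ee_pos"]))
E
```

```text
bottom+ [0.0513 0.0005 0.2154]
hookmid [-0.004  -0.0126  0.177 ]
head [-0.003   0.037   0.1455]
root [-0.0037  0.0659  0.1455]
[-0.00402035  0.05241912  0.14542303]
```

carry_out([
  {"grip": 255,"linear": [0,0.004,0],"yaw": 0},
  {"grip": 255,"linear": [0,0.006,0],"yaw": 0},
  {"grip": 255,"linear": [0,0.008,0],"yaw": 0},
  {"grip": 255,"linear": [0,0.008,0],"yaw": 0},
  {"grip": 255,"linear": [0,0.008,0],"yaw": 0},
  {"grip": 255,"linear": [0,0.008,0],"yaw": 0},
  {"grip": 255,"linear": [0,0.006,0],"yaw": 0},
  {"grip": 255,"linear": [0,0.004,0],"yaw": 0},
  {"grip": 255,"linear": [0,0,0],"yaw": 0},
  {"grip": 255,"linear": [0,0,0],"yaw": 0},
])

```text
t: 12.57
ee_pos: [0.5006, 0.2376, 0.2953]
ee_rot: [-180.0, -0.0, 82.4]
contact_force: [-0.7, 0.8, -2.7]
width: 0.0092
grip_force: 48.8
```

```bash
python3 - <<'E'
from h import *
np.set_printoptions(precision=4,suppress=True)
a=bot.read_camera("side")[220:350,200:300]
for n in("key_plate","slot_end","screw_shank"):
    for d in bot.mark_of("side",n)[:2]: print(n,round(d["confidence"],2),w("side",d["at"]))
s=bot.observe();print(s["t"],s["ee_pos"],s["ee_rot"],s["contact_force"])
b=bot.read_camera("wrist")[120:420,220:520]
im=np.hstack([cv2.resize(a,(375,488),interpolation=3),cv2.resize(b,(420,488))]);cv2.imwrite("pics/z5.png",im)
E
```

```text
key_plate 0.94 [0.4951 0.236  0.0778]
slot_end 0.7 [0.501  0.2349 0.1876]
screw_shank 0.77 [0.5008 0.2339 0.1488]
12.7667 [0.5002 0.2377 0.2955] [179.9974   0.0028  82.408 ] [ 0.0318  0.2445 -2.2785]
```

View pics/z5.png

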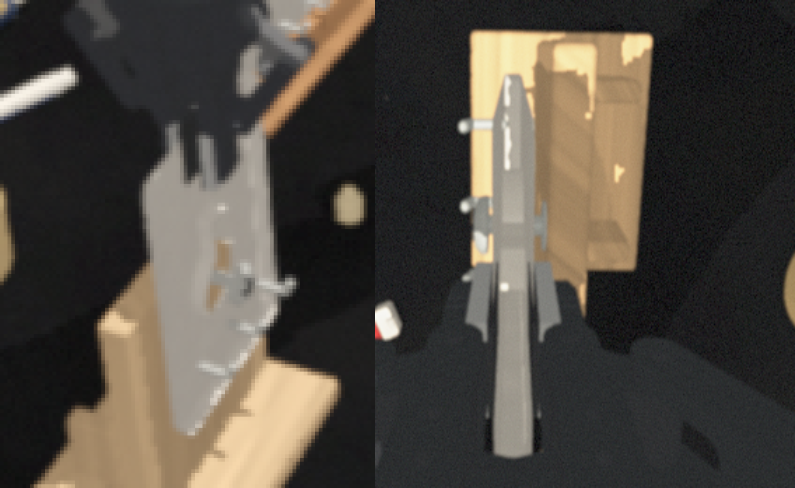

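The head is through the opening, with the plate between head and board. Now straight down.

carry_out([
  {"grip": 255,"linear": [0,0,0.003],"yaw": 0},
  {"grip": 255,"linear": [0,0,0.005],"yaw": 0},
  {"grip": 255,"linear": [0,0,0.006],"yaw": 0},
  {"grip": 255,"linear": [0,0,0.006],"yaw": 0},
  {"grip": 255,"linear": [0,0,0.006],"yaw": 0},
  {"grip": 255,"linear": [0,0,0.005],"yaw": 0},
  {"grip": 255,"linear": [0,0,0.003],"yaw": 0},
  {"grip": 255,"linear": [0,0,0.002],"yaw": 0},
  {"grip": 255,"linear": [0,0,0],"yaw": 0},
  {"grip": 255,"linear": [0,0,0],"yaw": 0},
])

```text
t: 13.65
ee_pos: [0.5007, 0.2376, 0.2595]
ee_rot: [180.0, -0.0, 82.4]
contact_force: [0.2, 0.2, -2.0]
width: 0.0092
grip_force: 48.8
```

carry_out([
  {"grip": 255,"linear": [0,0,0.001],"yaw": 0},
  {"grip": 255,"linear": [0,0,0.001],"yaw": 0},
  {"grip": 255,"linear": [0,0,0.001],"yaw": 0},
  {"grip": 255,"linear": [0,0,0],"yaw": 0},
  {"grip": 255,"linear": [0,0,0],"yaw": 0},
  {"grip": 255,"linear": [0,0,0],"yaw": 0},
  {"grip": 255,"linear": [0,0,0],"yaw": 0},
  {"grip": 255,"linear": [0,0,0],"yaw": 0},
  {"grip": 255,"linear": [0,0,0],"yaw": 0},
  {"grip": 255,"linear": [0,0,0],"yaw": 0},
])

```text
t: 14.48
ee_pos: [0.5006, 0.2376, 0.2564]
ee_rot: [180.0, 0.0, 82.4]
contact_force: [-0.2, 0.5, -2.6]
width: 0.0091
grip_force: 48.8
```

Still no contact. About 3 mm should be left, so I'll continue in small steps.

carry_out([
  {"grip": 255,"linear": [0,0,0.0007],"yaw": 0},
  {"grip": 255,"linear": [0,0,0.0007],"yaw": 0},
  {"grip": 255,"linear": [0,0,0.0006],"yaw": 0},
  {"grip": 255,"linear": [0,0,0],"yaw": 0},
  {"grip": 255,"linear": [0,0,0],"yaw": 0},
  {"grip": 255,"linear": [0,0,0],"yaw": 0},
  {"grip": 255,"linear": [0,0,0],"yaw": 0},
  {"grip": 255,"linear": [0,0,0],"yaw": 0},
  {"grip": 255,"linear": [0,0,0],"yaw": 0},
  {"grip": 255,"linear": [0,0,0],"yaw": 0},
])

```text
t: 15.32
ee_pos: [0.5006, 0.2376, 0.2544]
ee_rot: [180.0, 0.0, 82.4]
contact_force: [-0.8, 0.8, -2.6]
width: 0.0093
grip_force: 48.8
```

carry_out([
  {"grip": 255,"linear": [0,0,0.0005],"yaw": 0},
  {"grip": 255,"linear": [0,0,0.0005],"yaw": 0},
  {"grip": 255,"linear": [0,0,0],"yaw": 0},
  {"grip": 255,"linear": [0,0,0],"yaw": 0},
  {"grip": 255,"linear": [0,0,0],"yaw": 0},
  {"grip": 255,"linear": [0,0,0],"yaw": 0},
  {"grip": 255,"linear": [0,0,0],"yaw": 0},
  {"grip": 255,"linear": [0,0,0],"yaw": 0},
  {"grip": 255,"linear": [0,0,0],"yaw": 0},
  {"grip": 255,"linear": [0,0,0],"yaw": 0},
])

```text
t: 16.15
ee_pos: [0.5006, 0.2375, 0.2534]
ee_rot: [-180.0, 0.0, 82.4]
contact_force: [0.3, 0.0, -2.2]
width: 0.0096
grip_force: 48.8
```

carry_out([
  {"grip": 255,"linear": [0,0,0.0005],"yaw": 0},
  {"grip": 255,"linear": [0,0,0.0005],"yaw": 0},
  {"grip": 255,"linear": [0,0,0],"yaw": 0},
  {"grip": 255,"linear": [0,0,0],"yaw": 0},
  {"grip": 255,"linear": [0,0,0],"yaw": 0},
  {"grip": 255,"linear": [0,0,0],"yaw": 0},
  {"grip": 255,"linear": [0,0,0],"yaw": 0},
  {"grip": 255,"linear": [0,0,0],"yaw": 0},
  {"grip": 255,"linear": [0,0,0],"yaw": 0},
  {"grip": 255,"linear": [0,0,0],"yaw": 0},
])

```text
t: 16.98
ee_pos: [0.5007, 0.2377, 0.2531]
ee_rot: [180.0, -0.0, 82.4]
contact_force: [-1.6, -0.5, 5.0]
width: 0.0092
grip_force: 50.2
```

carry_out([
  {"grip": 255,"linear": [0,0,0.0005],"yaw": 0},
  {"grip": 255,"linear": [0,0,0.0005],"yaw": 0},
  {"grip": 255,"linear": [0,0,0],"yaw": 0},
  {"grip": 255,"linear": [0,0,0],"yaw": 0},
  {"grip": 255,"linear": [0,0,0],"yaw": 0},
  {"grip": 255,"linear": [0,0,0],"yaw": 0},
  {"grip": 255,"linear": [0,0,0],"yaw": 0},
  {"grip": 255,"linear": [0,0,0],"yaw": 0},
  {"grip": 255,"linear": [0,0,0],"yaw": 0},
  {"grip": 255,"linear": [0,0,0],"yaw": 0},
])

```text
t: 17.82
ee_pos: [0.5007, 0.2377, 0.2529]
ee_rot: [179.9, -0.0, 82.4]
contact_force: [-4.2, -3.4, 13.3]
width: 0.0094
grip_force: 51.4
```

Contact came at the expected height, so the slot is home. Next I'll relieve the load and open slowly.

carry_out([
  {"grip": 255,"linear": [0,0,-0.0008],"yaw": 0},
  {"grip": 255,"linear": [0,0,-0.0007],"yaw": 0},
  {"grip": 255,"linear": [0,0,0],"yaw": 0},
  {"grip": 210,"linear": [0,0,0],"yaw": 0},
  {"grip": 190,"linear": [0,0,0],"yaw": 0},
  {"grip": 170,"linear": [0,0,0],"yaw": 0},
  {"grip": 150,"linear": [0,0,0],"yaw": 0},
  {"grip": 130,"linear": [0,0,0],"yaw": 0},
  {"grip": 110,"linear": [0,0,0],"yaw": 0},
  {"grip": 100,"linear": [0,0,0],"yaw": 0},
])

```text
t: 18.65
ee_pos: [0.5007, 0.2376, 0.2529]
ee_rot: [180.0, -0.0, 82.4]
contact_force: [0.8, -0.1, -0.2]
width: 0.0518
grip_force: 0.0
```

```bash
python3 - <<'E'
from h import *
np.set_printoptions(precision=4,suppress=True)
a=bot.read_camera("side")[220:350,200:300]
for n in("key_plate","slot_end","screw_shank"):
    for d in bot.mark_of("side",n)[:2]: print(n,round(d["confidence"],2),w("side",d["at"]))
b=bot.read_camera("wrist")[120:420,220:520]
im=np.hstack([cv2.resize(a,(375,488),interpolation=3),cv2.resize(b,(420,488))]);cv2.imwrite("pics/z6.png",im)
E
```

```text
key_plate 0.8 [0.4975 0.2348 0.0338]
slot_end 0.61 [0.5    0.2316 0.1452]
screw_shank 0.87 [0.5017 0.2349 0.1494]
```

View pics/z6.png

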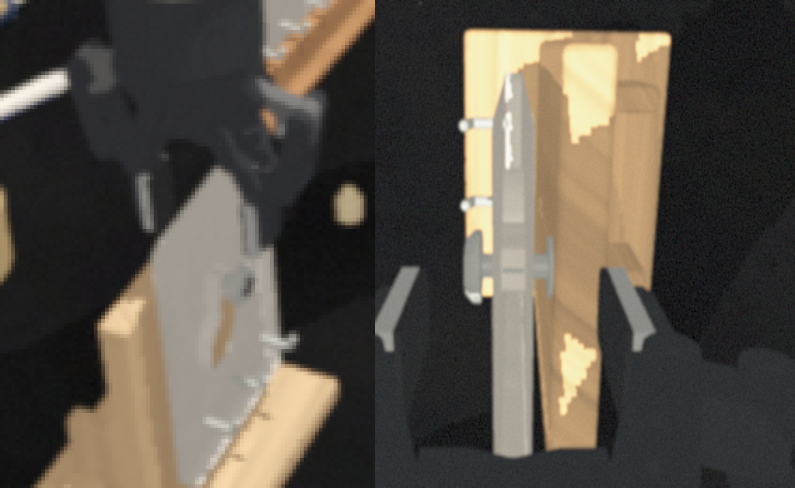

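The released plate hangs upright with the shank at the top of its slot, and the fingers are clear on both sides. I'll go straight up.

carry_out([
  {"grip": 100,"linear": [0,0,-0.005],"yaw": 0},
  {"grip": 100,"linear": [0,0,-0.01],"yaw": 0},
  {"grip": 100,"linear": [0,0,-0.015],"yaw": 0},
  {"grip": 100,"linear": [0,0,-0.02],"yaw": 0},
  {"grip": 100,"linear": [0,0,-0.02],"yaw": 0},
  {"grip": 100,"linear": [0,0,-0.02],"yaw": 0},
  {"grip": 100,"linear": [0,0,-0.015],"yaw": 0},
  {"grip": 100,"linear": [0,0,-0.01],"yaw": 0},
  {"grip": 100,"linear": [0,0,0],"yaw": 0},
  {"grip": 100,"linear": [0,0,0],"yaw": 0},
])

```text
t: 19.73
ee_pos: [0.5006, 0.2376, 0.3682]
ee_rot: [180.0, -0.0, 82.4]
contact_force: [0.1, -0.3, -0.1]
width: 0.0517
grip_force: 0.0
```

```bash
python3 - <<'E'
from h import *
np.set_printoptions(precision=4,suppress=True)
a=bot.read_camera("side")[150:370,180:340]
for n in("key_plate","slot_end","screw_shank"):
    for d in bot.mark_of("side",n)[:2]: print(n,round(d["confidence"],2),w("side",d["at"]))
cv2.imwrite("pics/z7.png",cv2.resize(a,(400,550),interpolation=3))
E
```

```text
screw_shank 0.94 [0.4996 0.2341 0.1492]
```

View pics/z7.png

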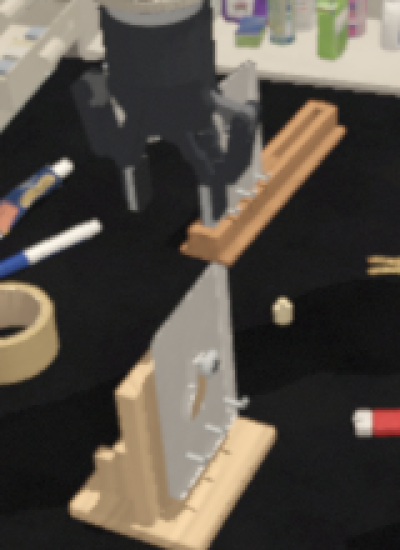

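The plate hangs on the screw, the gripper is clear of it, and the plain plate still stands in the rack. Handing in.

```bash
python3 -c "
from bench import bot
print(bot.close_job())"
```

```text
the job is handed in; nothing more can be done
None
```

The keyhole plate hangs upright and fully home on the screw, the plain plate still stands in the rack, the gripper is clear of everything, and the job was handed in at about 20 s (the hand-in returned no verdict).

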